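Release the vial with the dispenser's two-key interlock

TASK

Release the medicine vial from the training dispenser: with one fingertip on each, press its two teal keys together, without forcing them, and hold both fully down until the vial has rolled to the low end of the chute and stopped there. Then let both keys come up and move clear. Do not touch the vial, lift nothing, and leave the other things on the table where they are.

Things in the scene. Friction and masses are not known exactly. Their poses are not given: they have to be found in the camera images.
- dispenser: White vial dispenser, fixed, 172 mm (x) by 275 mm (y). Origin on the table, z up; x points from its console front back to the chute, y along the row of two keys. Console: x -85 to -4 mm, y -147 to 128 mm, top 85 mm above the table (88.5 mm on the black bezel round each key). Behind it an open chute (x -4 to 78 mm). A closed housing 130 mm tall stands over the chute's high end (x -4 to 84, y 64 to 129).
- chute_low (a point): Where the vial's centre lies at the low end of the chute: dispenser x 39, y -118, z 58 mm. The chute slopes down towards the dispenser's -y at 9 degrees and ends at a wall, lined green, at y = -133 mm.
- gates (a point): Two blue gate bars, one worked by each key, standing 7 mm up across the chute at dispenser x 39, y -3, z 67 mm; either alone holds the vial back. A gate sinks as far as its key is pressed: the vial rolls (under 1 s to the low end) only while both keys are within 1.5 mm of fully down.
- key_left_top (a point): Centre of the top face of the teal round key on the dispenser's +y side. Key 26 mm across, top face 99 mm above the table when up; at dispenser x = -45, y = 30 mm. The two key centres are 60 mm apart.
- key_right_top (a point): Centre of the top face of the other teal key, identical, at dispenser x = -45, y = -30 mm.
- key_left (a joint): Downward travel of the +y key in m: 0 = up, 0.009 = fully down (a hard stop). Spring return: starts to move at 1.4 N, takes 4.1 N to hold fully down.
- key_right (a joint): Downward travel of the -y key, the same.
- vial_center (a point): Centre of the amber medicine vial with white cap and paper label, 32 mm across, 70 mm long, about 45 g, lying across the chute (its axis along the dispenser's x). Waiting at the gates its centre is at dispenser y = about 13 mm; at the low end of the chute y = about -118 mm, 58 mm above the table.
- spare_vial: Bystander: a like vial standing upright on the table by the dispenser, 32 mm across, 70 mm tall. Origin under its centre.
- pen: Bystander: blue pen, 140 mm long, 9 mm thick, lying on the table in front of the console. Origin under its centre, x along it.
- syringe: Bystander: needleless plastic syringe, 118 mm long, 18 mm thick, lying. Origin under its centre, x along it.
- cup: Bystander: small white dosing cup, 48 mm across, 34 mm tall. Origin under its centre.
- tray: Green tray, fixed, 300 by 240 mm, rim 22 mm tall. Origin under its centre.
- orange_center (a point): Bystander: centre of an orange, 72 mm across, in the green tray.
- stapler: Bystander: black stapler, 150 by 36 mm, 49 mm tall. Origin under its centre, x along it.
- bottle: Bystander: clear bottle, 66 mm across, 200 mm tall, standing. Origin under its centre.
- vial: The same vial; origin at its centre, x along its axis towards the cap.

How it is judged:
On the way, in this order (a step that is already met when the one before it is completed fails the run):
1. the fingers press both keys down together, at least 5 mm each (value of joint each of key_left, key_right above 0.005 m and contact force between the fingers and dispenser above 2 N).
2. the vial has come to rest at the low end of the chute while both keys are still held down by the fingers (y of vial_center in the frame of dispenser below -0.105 m and z of vial_center in the frame of dispenser between 0.04 and 0.075 m and linear speed of vial below 0.02 m/s and value of joint each of key_left, key_right above 0.006 m and contact force between the fingers and dispenser above 2 N), for 0.2 s.
At the end, for the whole second after the job is handed in: The vial lies at rest in the chute against its low end (centre beyond y = -105 mm of the dispenser, 40 to 75 mm above the table), and both keys are up again (within 1.5 mm) (y of vial_center in the frame of dispenser below -0.105 m and z of vial_center in the frame of dispenser between 0.04 and 0.075 m and value of joint each of key_left, key_right below 0.0015 m and linear speed of vial below 0.02 m/s); the robot touches nothing.
It fails at once if the vial is touched by the robot (contact force between any of the fingers, the arm and vial above 0.3 N).
It fails at once if the vial is lifted out of the chute (z of vial_center in the frame of dispenser above 0.105 m).
It fails at once if a bystander is moved by more than 30 mm (distance of any of spare_vial, pen, syringe, cup, orange_center, stapler, bottle from where it was at the start of the episode above 0.03 m).
It fails at once if the dispenser is pressed with more than 60 N (contact force between the fingers and dispenser above 60 N).
It also fails if it takes over 32 s, if anything falls off the work surface, if the arm or the gripper's body presses on something with over 40 N, if the wrist force passes 120 N, or if a joint passes its speed limit or range.

ROBOT

A 6-joint arm with a two-finger parallel gripper is mounted at the origin on the work surface. World frame = base frame: x ahead of the robot, y to its left, z up, the work surface at z = 0. Lengths are in m, angles in rad, forces in N, time in s.
With the tool pointing down it reaches from about 0.35 to 0.775 m from the base axis. Payload 7.3 kg.
Tool frame: the origin (TCP) lies on the centre line of the jaws, within the pads' length; the fingertips stand robot.nose_length ahead of it and the grasp point (between the pads) is the TCP (robot.nose_length is the distance from the TCP to the fingertips, in m); z points along the fingers, y is the direction in which the jaws open and shut (so a half turn about z gives the same grasp; the last joint's range is limited). The gripper opens to 92 mm and grips with 3 to 60 N. Pads are 19 mm wide; open, the fingers measure 130 mm over their backs; the gripper's body (75 mm by 190 mm) begins 47 mm behind the grasp point.
Start: joints at [1.028, 0.342, 1.524, -0, 1.275, -0.146], TCP at [0.203, 0.484, 0.246] pointing down, gripper open.
Joint ranges: [-2.53, 2.53], [-0.77, 2.02], [0.04, 2.7], [-1, 4.14], [0.28, 2.66], [-3.11, 3.11]. Speed limits (rad/s): [2.57, 2.57, 3.14, 3.14, 3.14, 3.14].

INTERFACE

Orientations are given as [roll, pitch, yaw] about the fixed x, y, z axes, in that order (R = Rz(yaw) Ry(pitch) Rx(roll)).
In Python, from cell import robot, read_camera gives the robot as it stands.
- The arm moves only by the shell command python3 -m crank 'ROWS' [FORCE]. ROWS is JSON, a list of rows, each a list of 7 numbers: the shift along the tool's x, y, z in cm, then the turn, a rotation vector about the tool's x, y, z in degrees, then the opening, from 0 (shut) to 1 (fully open). In form: [[tx, ty, tz, wx, wy, wz, jaw], ...]. A call has 1 to 5 rows; each row is the pose to reach, as a shift and turn from the pose commanded when the call began, along the tool's axes at that moment; what a row does not reach only later rows make up. A row lasts 1/8 s, in which the tool goes at most 62.5 mm and 10.7 degrees, less where a joint would pass 70% of its speed; a pose out of reach is approached as far as the arm can. A call with a gripper value outside its range is refused whole. The fingers move at their own pace and stop on an object; FORCE is the grip in N (left out, the last holds). Time passes only in rows, so rows that repeat a pose let the fingers close. It gives the time, the measured TCP pose, the force and the opening at its end, in the units of the state.
- robot.observe(): the state, without advancing time (a new reading comes with each control period).
- read_camera(name): name is "scene" or "side" or "wrist"; returns a dict with "frame" (480x640x3 uint8, red, green, blue), "intrinsics" (3x3 intrinsics, pixels), "R" (3x3) and "t" (3): a world point X has camera coordinates R X + t. Camera axes: x right, y down, z forward; pixel columns grow to the right and rows downward; lengths in m; the calibration is good to about 2 mm. The wrist camera is an equidistant fisheye: a pixel r from the principal point sees the ray r / f radians off the axis. A picture is of the moment at which its call begins. There is no depth.
- robot.hand_in(): hands the job in, once; it reports no verdict.
The state is a dict: "time": time; "qpos": joint angles; "qvel": joint speeds; "joint_efforts": joint torques, N m; "tool_pos": TCP position; "tool_rot": TCP orientation; "contact_force": force on the tool from outside, world axes, zero at the start; "torque": the same for the moment, N m; "opening": finger opening in m.
Only numpy, scipy, OpenCV 4.12 (cv2) and the standard library are available. Lean on these libraries where they do the work, as an engineer would, in place of code of your own. Each camera call takes 0.05 s, during which the arm holds its last target.

## Working session

There is one attempt and no reset: what is moved stays moved. The work goes in short steps, Python scripts to look and compute and a shell command to move; the robot and the scene stay as the last step left them, time stands still between calls to the robot, and variables do not carry over. Pictures are saved under pics/ and viewed, and the job is handed in when it is done.

```bash
mkdir -p pics; ls
python3 - <<'E'
from cell import robot, read_camera
import cv2
print(robot.observe(), robot.nose_length)
for n in ("scene","side","wrist"):
    c=read_camera(n); cv2.imwrite(f"pics/{n}0.png",c["frame"][:,:,::-1]); print(n,c["intrinsics"].tolist(),c["R"].tolist(),c["t"].tolist())
E
```

```text
pics
{'time': 0.0, 'qpos': array([ 1.02801460e+00,  3.42747867e-01,  1.52502049e+00, -3.71924269e-05,
        1.27540682e+00, -1.45988528e-01]), 'qvel': array([-2.64689300e-05, -1.06120479e-05,  1.14439238e-03,  2.39981775e-03,
        1.37768287e-03, -5.45691898e-04]), 'joint_efforts': array([ 2.70572364e-04, -4.31245279e+01, -2.44220781e+01,  7.16474955e-02,
        5.59645495e-02, -1.53433466e-04]), 'tool_pos': array([0.20267654, 0.48388502, 0.24503069]), 'tool_rot': array([-3.14002179e+00, -1.95024532e-04,  2.74481016e+00]), 'contact_force': array([-0.5112339 ,  0.74343146,  0.30852491]), 'torque': array([-0.03528721, -0.04840762, -0.05589312]), 'opening': 0.09186334087395842} 0.019
scene [[460.7254534931929, 0.0, 311.5513404980115], [0.0, 460.7254534931929, 232.8286599385906], [0.0, 0.0, 1.0]] [[-0.24826401272102666, 0.9686792177251908, -0.0050550108769846025], [0.8169366631552771, 0.20656375993841344, -0.5384662491492174], [-0.5205568829440019, -0.13781141544668235, -0.842631915721335]] [0.06791082467936853, -0.36113152693388706, 1.4421633564317207]
side [[587.3779266148691, 0.0, 317.4589575361355], [0.0, 587.3779266148691, 238.47166225712058], [0.0, 0.0, 1.0]] [[-0.9763804193934633, -0.2160329672509467, -0.0033216992332019547], [-0.14037319064384635, 0.645966529949466, -0.7503483254685868], [0.16424568174996515, -0.7321591351924779, -0.6610343083234728]] [0.4951665270741865, 0.11314078313295686, 1.5261099955113198]
wrist [[371.64829954431775, 0.0, 321.9884390966888], [0.0, 371.64829954431775, 241.05709989701293], [0.0, 0.0, 1.0]] [[0.38529113860430975, 0.9227947093453882, -0.0008141972470811314], [0.8843600032782383, -0.368991358850056, 0.28592439856665886], [0.26354909052150227, -0.1108841805585982, -0.958251832968317]] [-0.5242889703304009, -0.03750831205559079, 0.39011995669570804]
```

View pics/scene0.png

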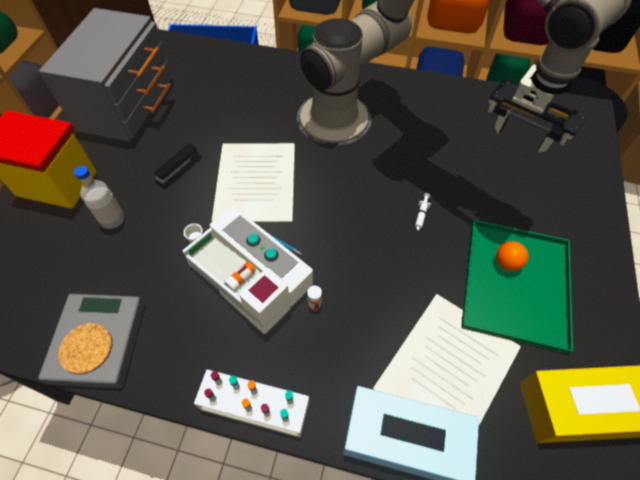

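View pics/side0.png

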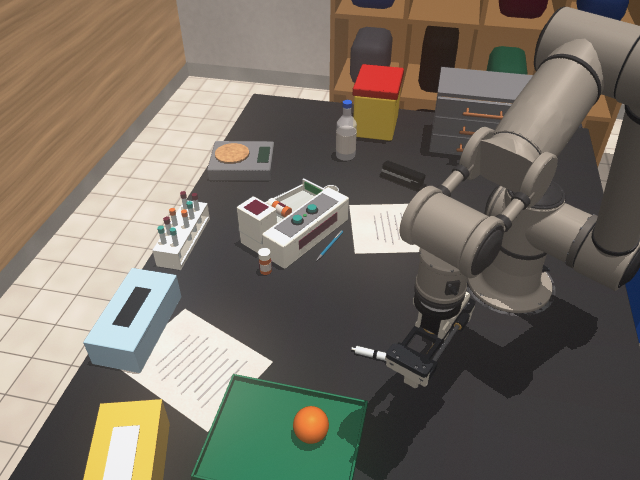

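View pics/wrist0.png

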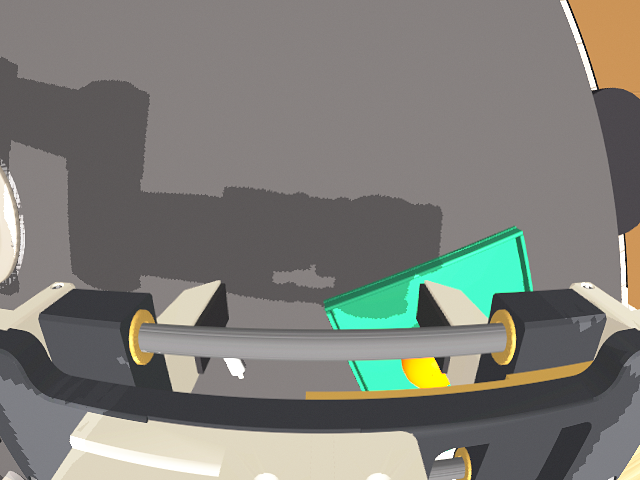

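```bash
cat > h.py <<'E'
from cell import robot, read_camera
import cv2, numpy as np
def blobs(fr,roi,lo,hi,amin=15):
    x0,y0,x1,y1=roi
    hsv=cv2.cvtColor(fr[y0:y1,x0:x1],cv2.COLOR_RGB2HSV)
    m=cv2.inRange(hsv,lo,hi)
    n,l,s,c=cv2.connectedComponentsWithStats(m)
    return [(c[i]+[x0,y0],s[i].tolist()) for i in range(1,n) if s[i][4]>=amin]
def ray(c,uv,z):
    K=c["intrinsics"];R=c["R"];t=c["t"]
    C=-R.T@t; d=R.T@np.linalg.inv(K)@[uv[0],uv[1],1]
    return C+d*(z-C[2])/d[2]
E
python3 - <<'E'
from h import *
for n,roi in (("scene",(235,225,290,270)),("side",(280,195,330,235))):
    c=read_camera(n)
    x0,y0,x1,y1=roi
    cv2.imwrite(f"pics/{n}z.png",cv2.resize(c["frame"][y0-40:y1+60,x0-60:x1+60,::-1],None,fx=4,fy=4,interpolation=2))
    for uv,s in blobs(c["frame"],roi,(75,80,60),(100,255,255)): print(n,uv,s,ray(c,uv,.099),ray(c,uv,.097))
E
```

```text
scene [252.68269231 238.44230769] [12, 8, 12, 12, 104] [ 0.54221858 -0.07396285  0.099     ] [ 0.54108987 -0.07457347  0.097     ]
scene [282.         241.98387097] [36, 10, 19, 14, 62] [ 0.53465101 -0.00414162  0.099     ] [ 0.53350588 -0.00460079  0.097     ]
scene [270.55752212 253.38053097] [30, 23, 12, 12, 113] [ 0.57076875 -0.02108799  0.099     ] [ 0.56970197 -0.02158392  0.097     ]
side [311.57377049 207.57377049] [27, 9, 10, 8, 61] [ 0.5395111  -0.07345479  0.099     ] [ 0.54009486 -0.07591316  0.097     ]
side [296.94029851 218.46268657] [13, 20, 9, 8, 67] [ 0.56724672 -0.01958265  0.099     ] [ 0.56788616 -0.02193288  0.097     ]
```

```bash
cat >> h.py <<'E'
from scipy.spatial.transform import Rotation as Ro
def plan(p,A,B):
    """A=-y key,B=+y key xy; p target tcp. Tool y from A to B, pointing down"""
    o=robot.observe(); T=Ro.from_euler("xyz",o["tool_rot"])
    y=np.r_[np.array(B)-A,0]; y/=np.linalg.norm(y)
    if T.as_matrix()[:,1]@y<0: y=-y
    z=np.array([0,0,-1.]); W=Ro.from_matrix(np.c_[np.cross(y,z),y,z])
    print("t",o["time"],"pos",o["tool_pos"].round(4),"f",o["contact_force"].round(2),"op",round(o["opening"],4))
    print("shift cm",(T.inv().apply(np.array(p)-o["tool_pos"])*100).round(2),"rotvec deg",(T.inv()*W).as_rotvec(degrees=True).round(2))
E
python3 - <<'E'
from h import *
A=np.array([.5405,-.074]);B=np.array([.5685,-.0205]);m=(A+B)/2
plan([*m,.225],A,B)
c=read_camera("wrist");print(-c["R"].T@c["t"],robot.observe()["time"])
E
```

```text
t 0.25 pos [0.2028 0.4841 0.2454] f [0.19 0.21 0.47] op 0.0917
shift cm [-52.97 -35.41   2.06] rotvec deg [-0.04 -0.    4.89]
[0.13240161 0.51330066 0.38441885] 0.3
```

```bash
python3 -m crank '[[-6,-4,0,0,0,1,0.45],[-12,-8,0,0,0,2,0.45],[-18,-12,0,0,0,3,0.45],[-24,-16,0,0,0,4,0.45],[-29,-19.5,0,0,0,4.9,0.45]]'; python3 -c "
from h import *
A=np.array([.5405,-.074]);B=np.array([.5685,-.0205]);m=(A+B)/2
plan([*m,.225],A,B)"
```

```text
time: 0.92
tool_pos: [0.3759, 0.2217, 0.2459]
tool_rot: [3.141, 0.001, 2.659]
contact_force: [0.8, 0.3, -0.5]
opening: 0.0465
t 0.925 pos [0.3759 0.2217 0.2459] f [ 0.76  0.27 -0.49] op 0.0465
shift cm [-28.3  -15.53   2.1 ] rotvec deg [ 0.04  0.03 -0.03]
```

```bash
python3 -m crank '[[-6,-3.3,0,0,0,0,0.45],[-12,-6.6,0,0,0,0,0.45],[-18,-10,0,0,0,0,0.45],[-24,-13.5,1,0,0,0,0.45],[-24,-13.5,2,0,0,0,0.45]]';  python3 -m crank '[[0,0,0,0,0,0,0.45],[0,0,0,0,0,0,0.45]]';python3 -c "
from h import *
A=np.array([.5405,-.074]);B=np.array([.5685,-.0205]);m=(A+B)/2
plan([*m,.225],A,B)
c=read_camera('wrist');cv2.imwrite('pics/w1.png',c['frame'][:,:,::-1])"
```

```text
time: 1.55
tool_pos: [0.5266, -0.0106, 0.2256]
tool_rot: [3.141, 0.002, 2.656]
contact_force: [0.2, -0.2, -0.5]
opening: 0.0413
time: 1.8
tool_pos: [0.5246, -0.0068, 0.2259]
tool_rot: [3.141, -0.0, 2.66]
contact_force: [-0.0, 0.9, -0.7]
opening: 0.0413
t 1.8 pos [ 0.5246 -0.0068  0.2259] f [-0.04  0.88 -0.67] op 0.0413
shift cm [-4.53 -2.2   0.09] rotvec deg [ 0.02 -0.03  0.01]
```

View pics/w1.png

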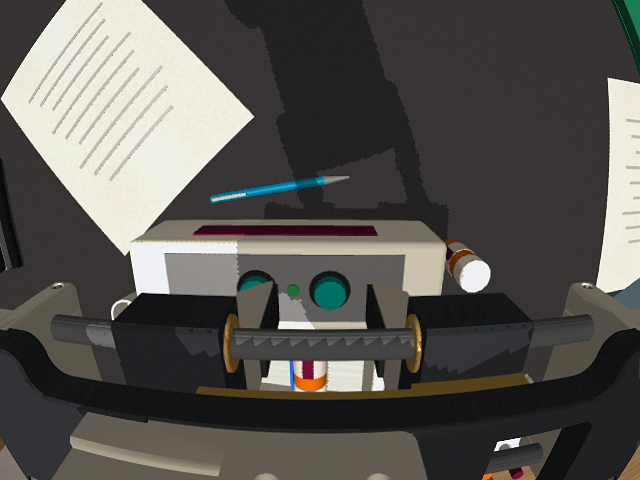

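```bash
python3 -m crank '[[-2.3,-1.1,0,0,0,0,0.45],[-4.5,-2.2,0,0,0,0,0.45],[-4.5,-2.2,0,0,0,0,0.45],[-4.5,-2.2,0,0,0,0,0.45]]';python3 -c "
from h import *
A=np.array([.5405,-.074]);B=np.array([.5685,-.0205]);m=(A+B)/2
plan([*m,.225],A,B)
c=read_camera('wrist');cv2.imwrite('pics/w2.png',c['frame'][:,:,::-1]);np.savez('w2.npz',**c)
print(c['intrinsics'])
for b in blobs(c['frame'],(0,0,640,480),(75,80,40),(100,255,255),60): print(b)"
```

```text
time: 2.35
tool_pos: [0.5541, -0.0466, 0.226]
tool_rot: [3.141, -0.0, 2.66]
contact_force: [-1.0, 0.4, 1.2]
opening: 0.0416
t 2.35 pos [ 0.5541 -0.0466  0.226 ] f [-0.99  0.37  1.19] op 0.0416
shift cm [-0.07 -0.04  0.1 ] rotvec deg [ 0.02 -0.01  0.05]
[[371.64829954   0.         321.9884391 ]
 [  0.         371.64829954 241.0570999 ]
 [  0.           0.           1.        ]]
(array([636.62857143,   5.62857143]), [630, 0, 10, 18, 70])
(array([292.70047847, 142.78277512]), [228, 130, 120, 29, 1045])
(array([279.55057351, 239.09280501]), [263, 222, 34, 35, 959])
(array([358.06950207, 239.61099585]), [341, 222, 35, 36, 964])
```

View pics/w2.png

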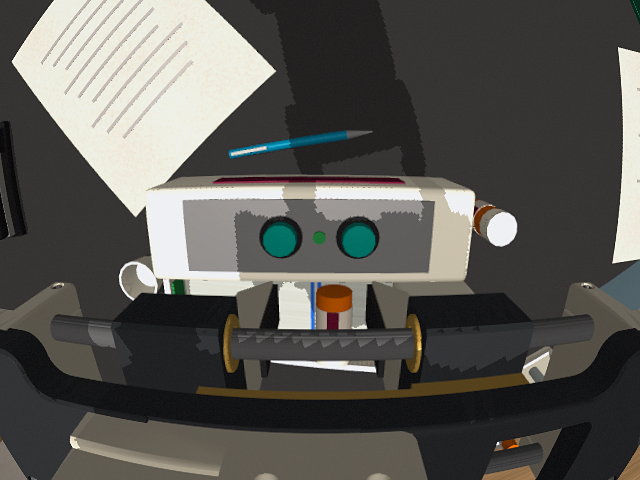

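```bash
cat >> h.py <<'E'
def fray(c,uv,z):
    K=c["intrinsics"];R=c["R"];t=c["t"]
    d=np.array([(uv[0]-K[0,2])/K[0,0],(uv[1]-K[1,2])/K[1,1]]); th=np.linalg.norm(d)
    v=R.T@np.r_[d/th*np.sin(th),np.cos(th)]; C=-R.T@t
    return C+v*(z-C[2])/v[2]
E
python3 -c "
from h import *
c=np.load('w2.npz')
P=[]
for a,b in ((279.6,239.1),(358.1,239.6)):
  for z in (.099,.097): print(fray(c,(a,b),z))
  P.append(fray(c,(a,b),.099)[:2])
d=P[1]-P[0]; print(np.linalg.norm(d),np.degrees(np.arctan2(d[1],d[0])),(P[0]+P[1])/2)
plan([*((P[0]+P[1])/2),.16],P[0],P[1])"
```

```text
[ 0.54089038 -0.07549858  0.099     ]
[ 0.54129996 -0.07597861  0.097     ]
[ 0.56839528 -0.02354618  0.099     ]
[ 0.56901163 -0.02363567  0.097     ]
0.05878410916684426 62.10213596485954 [ 0.55464283 -0.04952238]
t 2.4 pos [ 0.5541 -0.0466  0.226 ] f [-0.23 -0.13  0.75] op 0.0415
shift cm [-0.19 -0.23  6.6 ] rotvec deg [ 0.02 -0.01  0.34]
```

```bash
python3 -m crank '[[-0.1,-0.2,3,0,0,0.2,0.45],[-0.1,-0.2,6.5,0,0,0.2,0.45],[-0.1,-0.2,9,0,0,0.2,0.45],[-0.1,-0.2,9.4,0,0,0.2,0.45],[-0.1,-0.2,9.4,0,0,0.2,0.45]]';python3 -c "
from h import *
c=read_camera('wrist');f=c['frame'];cv2.imwrite('pics/w3.png',f[:,:,::-1])
c=read_camera('side');f=c['frame'][150:270,220:380];cv2.imwrite('pics/s3.png',cv2.resize(f[:,:,::-1],None,fx=4,fy=4,interpolation=2))
c=read_camera('scene');f=c['frame'][180:340,170:340];cv2.imwrite('pics/c3.png',cv2.resize(f[:,:,::-1],None,fx=3.5,fy=3.5,interpolation=2))
plan([.5546,-.0485,.122],[.5405,-.0745],[.5685,-.022])
"
```

```text
time: 3.02
tool_pos: [0.5548, -0.0497, 0.1325]
tool_rot: [3.141, 0.001, 2.656]
contact_force: [0.2, -0.4, 0.4]
opening: 0.0415
t 3.175 pos [ 0.5552 -0.0501  0.133 ] f [-0.49  0.7  -0.3 ] op 0.0413
shift cm [0.13 0.11 1.1 ] rotvec deg [0.04 0.13 0.25]
```

View pics/w3.png

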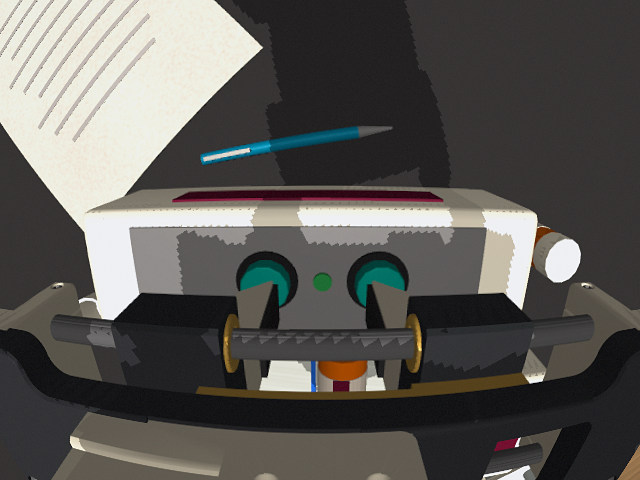

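View pics/s3.png

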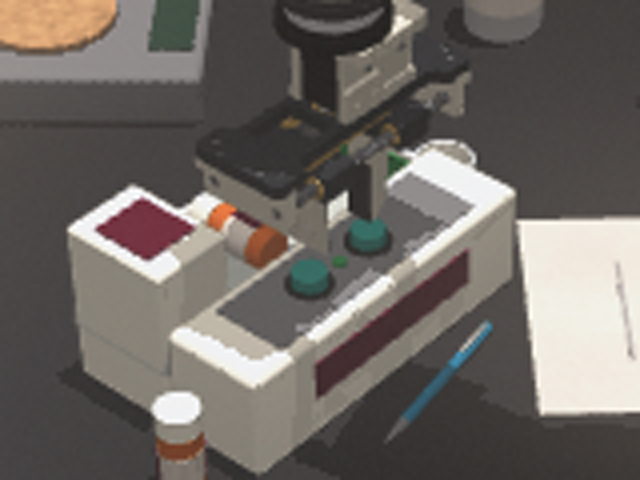

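View pics/c3.png

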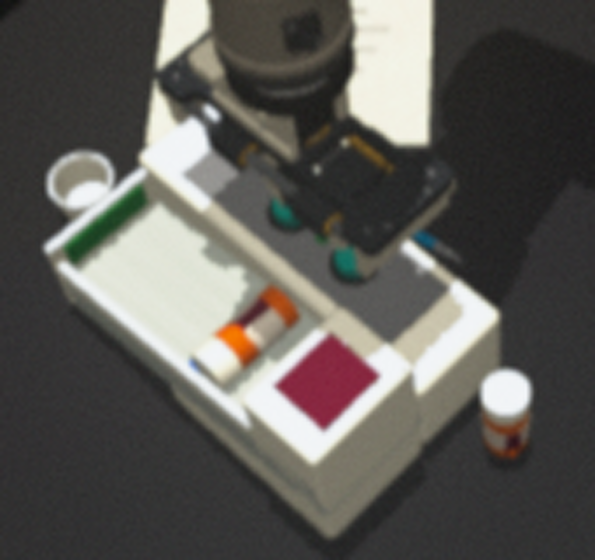

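```bash
python3 -c "
from h import *
o=robot.observe();T=Ro.from_euler('xyz',o['tool_rot']);p=o['tool_pos'];h=o['opening']/2
def proj(c,X):
    x=c['R']@X+c['t'];K=c['intrinsics'];return K[:2,:2]@(x[:2]/x[2])+K[:2,2]
def fproj(c,X):
    x=c['R']@X+c['t'];K=c['intrinsics'];r=np.hypot(x[0],x[1]);th=np.arctan2(r,x[2]);return K[:2,:2]@(x[:2]/r*th)+K[:2,2]
for n,s,off,pj in (('wrist',3,(220,180),fproj),('side',8,(280,180),proj),('scene',8,(235,215),proj)):
    c=read_camera(n);w,hh=(200,160) if s==3 else (80,70)
    x0,y0=off
    f=cv2.resize(c['frame'][y0:y0+hh,x0:x0+w,::-1],None,fx=s,fy=s,interpolation=2).copy()
    def dot(X,col):
        u=(pj(c,np.array(X))+.5-np.array(off))*s; cv2.circle(f,tuple(int(v) for v in u),3,col,-1)
    for sg in(-1,1):
        for yy in (h,h+.0095,h+.019):
            for xx in (-.0095,.0095): dot(p+T.apply([xx,sg*yy,.019]),(0,0,255) if yy!=h+.0095 else (0,255,255))
    for k in ((.5407,-.0748,.099),(.5685,-.0222,.099)): dot(k,(255,0,255))
    cv2.imwrite(f'pics/{n}4.png',f)
"
```

```text
(no output)
```

View pics/wrist4.png

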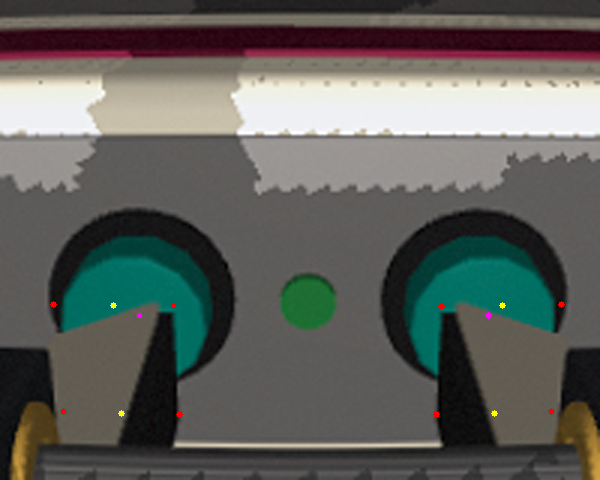

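View pics/side4.png

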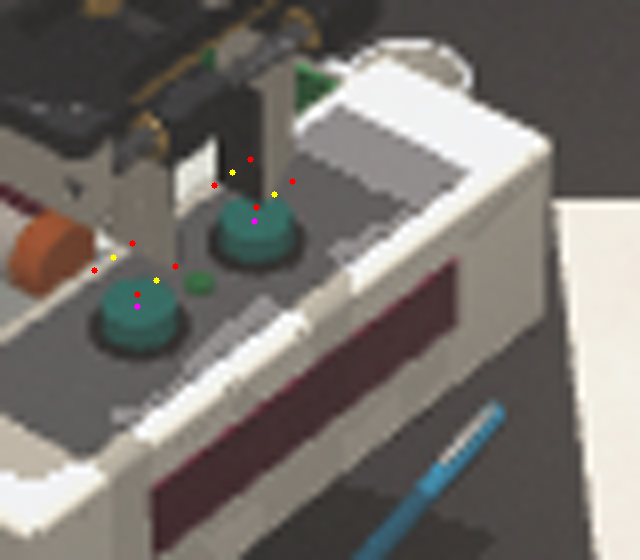

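View pics/scene4.png

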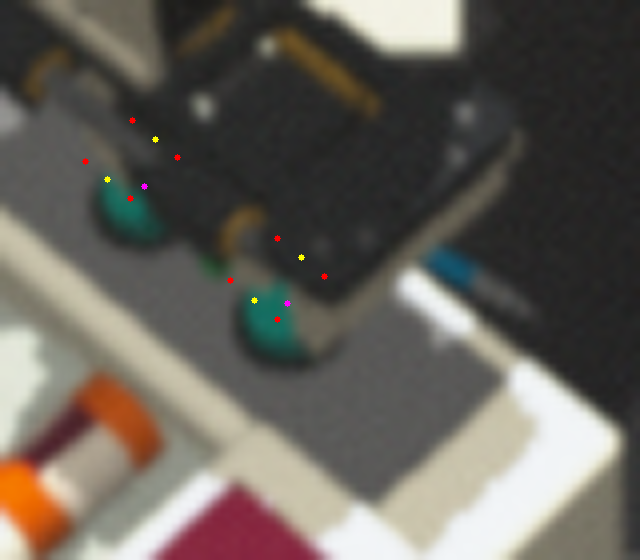

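```bash
python3 -m crank '[[0.05,0.05,0,0,0,0,0.6],[0.05,0.05,0.3,0,0,0,0.6],[0.05,0.05,0.6,0,0,0,0.6],[0.05,0.05,0.9,0,0,0,0.6],[0.05,0.05,0.9,0,0,0,0.6]]';python3 -c "
from h import *
c=read_camera('wrist');f=c['frame'][180:340,220:420];cv2.imwrite('pics/w5.png',cv2.resize(f[:,:,::-1],None,fx=3,fy=3))
c=read_camera('side');f=c['frame'][180:250,270:350];cv2.imwrite('pics/s5.png',cv2.resize(f[:,:,::-1],None,fx=8,fy=8,interpolation=2))
plan([.5546,-.049,.109],[.5405,-.0745],[.5685,-.022])
"
```

```text
time: 3.95
tool_pos: [0.5542, -0.0494, 0.1223]
tool_rot: [-3.141, -0.001, 2.656]
contact_force: [0.1, 1.0, -0.1]
opening: 0.0551
t 4.05 pos [ 0.5544 -0.0495  0.1226] f [ 0.43 -0.05  0.67] op 0.055
shift cm [0.   0.05 1.36] rotvec deg [ 0.   -0.01  0.24]
```

View pics/w5.png

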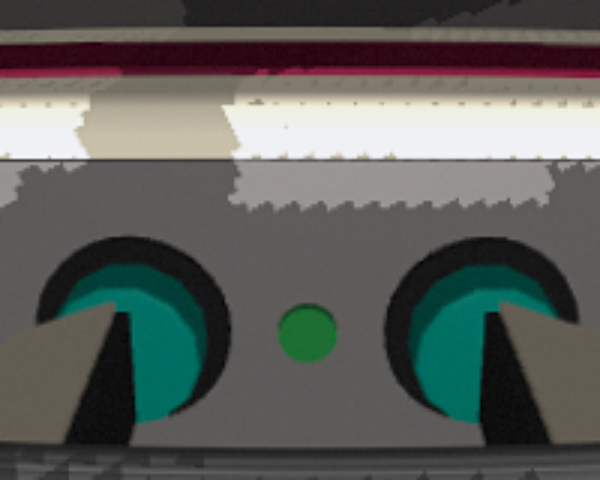

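View pics/s5.png

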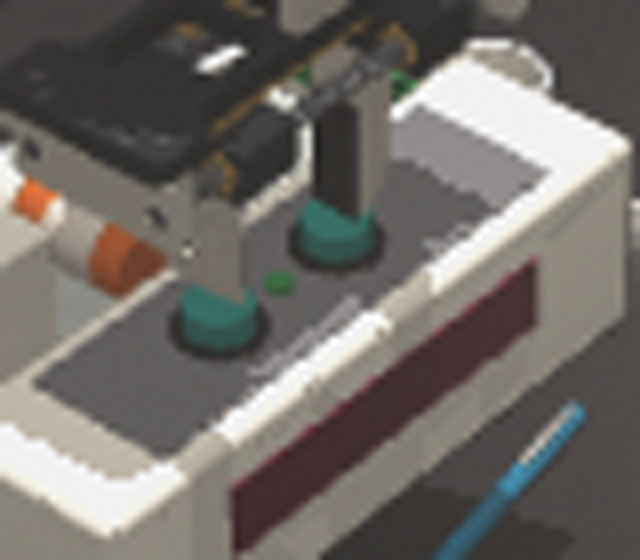

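```bash
python3 -m crank '[[0,0,0.3,0,0,0,0.6],[0,0,0.55,0,0,0,0.6],[0,0,0.8,0,0,0,0.6],[0,0,1.0,0,0,0,0.6],[0,0,1.0,0,0,0,0.6]]';python3 -c "
from h import *
plan([.5546,-.049,.109],[.5405,-.0745],[.5685,-.022])
"
```

```text
time: 4.68
tool_pos: [0.5545, -0.0495, 0.113]
tool_rot: [3.141, 0.0, 2.656]
contact_force: [-1.5, 0.4, 5.9]
opening: 0.0549
t 4.675 pos [ 0.5545 -0.0495  0.113 ] f [-1.49  0.41  5.95] op 0.0549
shift cm [0.01 0.05 0.4 ] rotvec deg [0.01 0.02 0.24]
```

```bash
python3 -m crank '[[0,0,0.15,0,0,0,0.6],[0,0,0.3,0,0,0,0.6],[0,0,0.4,0,0,0,0.6],[0,0,0.4,0,0,0,0.6]]'; python3 -m crank '[[0,0,0.05,0,0,0,0.6],[0,0,0.05,0,0,0,0.6]]'
```

```text
time: 5.18
tool_pos: [0.5545, -0.0495, 0.1093]
tool_rot: [3.141, 0.001, 2.656]
contact_force: [-3.0, 0.2, 7.4]
opening: 0.0548
time: 5.42
tool_pos: [0.5545, -0.0495, 0.1093]
tool_rot: [3.141, 0.001, 2.656]
contact_force: [-3.6, 0.3, 9.9]
opening: 0.0551
```

```bash
python3 -m crank '[[0,0,0.05,0,0,0,0.6],[0,0,0.05,0,0,0,0.6]]';python3 -c "
from h import *
c=read_camera('wrist');f=c['frame'];cv2.imwrite('pics/w6.png',f[:,:,::-1])
c=read_camera('side');f=c['frame'][170:270,230:360];cv2.imwrite('pics/s6.png',cv2.resize(f[:,:,::-1],None,fx=5,fy=5,interpolation=2))
c=read_camera('scene');f=c['frame'][180:340,170:340];cv2.imwrite('pics/c6.png',cv2.resize(f[:,:,::-1],None,fx=3.5,fy=3.5,interpolation=2))
plan([.5546,-.049,.109],[.5405,-.0745],[.5685,-.022])
"
```

```text
time: 5.68
tool_pos: [0.5545, -0.0494, 0.1092]
tool_rot: [3.141, 0.001, 2.656]
contact_force: [-4.2, 1.2, 13.7]
opening: 0.0551
t 5.825 pos [ 0.5545 -0.0495  0.1092] f [-5.08  0.47 13.04] op 0.0553
shift cm [0.01 0.05 0.02] rotvec deg [0.01 0.07 0.24]
```

View pics/c6.png

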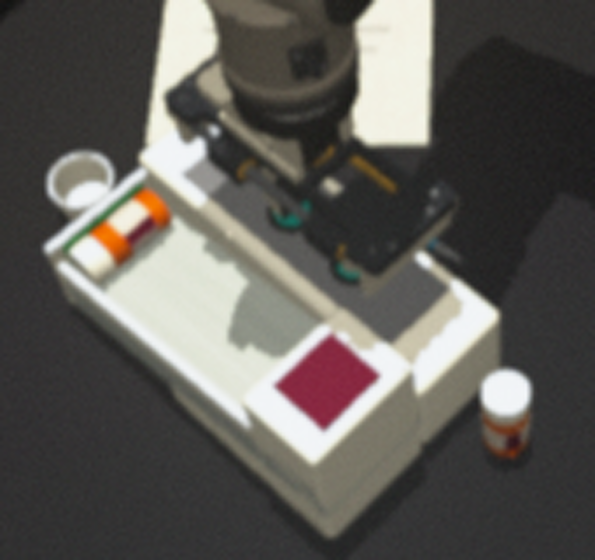

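View pics/s6.png

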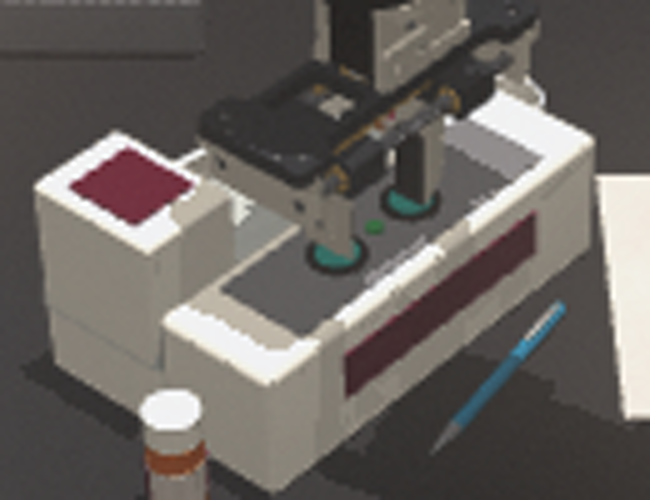

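The scene crop shows the vial lying against the green lining at the low end (about (120,232)), and the side crop shows both keys flush with their bezels. I'll hold while the vial settles, check again, then let up.

```bash
python3 -m crank '[[0,0,0,0,0,0,0.6],[0,0,0,0,0,0,0.6],[0,0,0,0,0,0,0.6],[0,0,0,0,0,0,0.6],[0,0,0,0,0,0,0.6]]';python3 -m crank '[[0,0,0,0,0,0,0.6],[0,0,0,0,0,0,0.6],[0,0,0,0,0,0,0.6],[0,0,0,0,0,0,0.6]]';python3 -c "
from h import *
A=read_camera('scene');B=None
for i in range(4): B=read_camera('scene')
for c in (A,B):
  print([ (b[0].round(2),ray(c,b[0],.058+.012).round(4)) for b in blobs(c['frame'],(170,220,235,270),(5,150,120),(20,255,255),15)])
print(robot.observe()['contact_force'])
"
```

```text
time: 6.45
tool_pos: [0.5545, -0.0495, 0.1092]
tool_rot: [3.141, 0.001, 2.656]
contact_force: [-4.2, 0.7, 14.2]
opening: 0.0551
time: 6.95
tool_pos: [0.5545, -0.0495, 0.1092]
tool_rot: [3.141, 0.001, 2.656]
contact_force: [-4.4, 0.4, 13.4]
opening: 0.0548
[(array([213.45, 238.5 ]), array([ 0.5494, -0.1754,  0.07  ])), (array([201.76, 248.41]), array([ 0.5827, -0.1926,  0.07  ]))]
[(array([213.53, 238.53]), array([ 0.5495, -0.1752,  0.07  ])), (array([201.82, 248.4 ]), array([ 0.5826, -0.1924,  0.07  ]))]
[-6.14761006  0.6346611  13.10841129]
```

```bash
python3 -m crank '[[0,0,-0.4,0,0,0,0.6],[0,0,-0.9,0,0,0,0.6],[0,0,-1.8,0,0,0,0.6],[0,0,-4,0,0,0,0.6],[0,0,-8,0,0,0,0.6]]';python3 -m crank '[[0,0,-4,0,0,0,0.6],[0,0,-4,0,0,0,0.6],[0,0,-4,0,0,0,0.6],[0,0,-4,0,0,0,0.6]]';python3 -c "
from h import *
c=read_camera('wrist');cv2.imwrite('pics/w7.png',c['frame'][:,:,::-1])
c=read_camera('side');f=c['frame'][170:270,230:360];cv2.imwrite('pics/s7.png',cv2.resize(f[:,:,::-1],None,fx=5,fy=5,interpolation=2))
c=read_camera('scene');cv2.imwrite('pics/c7.png',c['frame'][:,:,::-1])
print([ (b[0].round(2),ray(c,b[0],.058+.012).round(4)) for b in blobs(c['frame'],(170,220,235,270),(5,150,120),(20,255,255),15)])
print(robot.observe()['contact_force'],robot.observe()['qvel'].round(3))
"
```

```text
time: 7.82
tool_pos: [0.5534, -0.0493, 0.1871]
tool_rot: [-3.141, -0.004, 2.656]
contact_force: [0.9, 0.5, 0.9]
opening: 0.0547
time: 8.32
tool_pos: [0.5537, -0.0493, 0.2262]
tool_rot: [-3.141, -0.003, 2.656]
contact_force: [0.1, -0.6, 0.2]
opening: 0.055
[(array([213.53, 238.53]), array([ 0.5495, -0.1752,  0.07  ])), (array([201.71, 248.44]), array([ 0.5828, -0.1927,  0.07  ]))]
[-0.77636667 -0.165173   -0.58928338] [-0.002 -0.005 -0.008  0.001  0.002  0.   ]
```

View pics/c7.png

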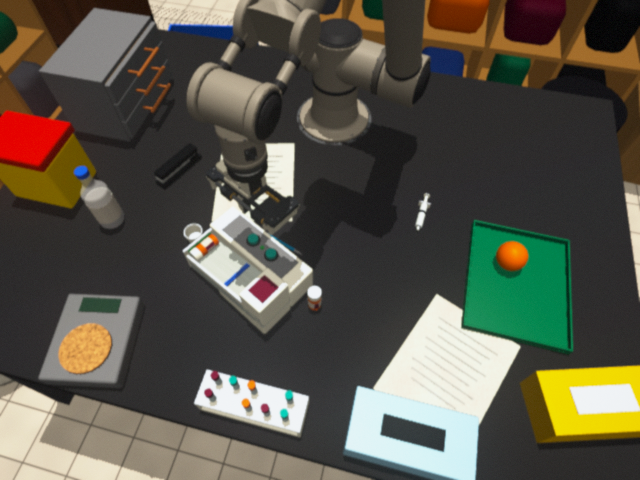

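View pics/s7.png

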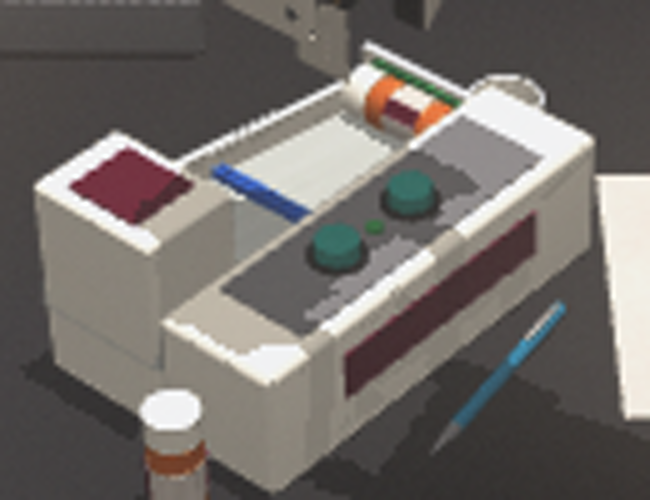

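View pics/w7.png

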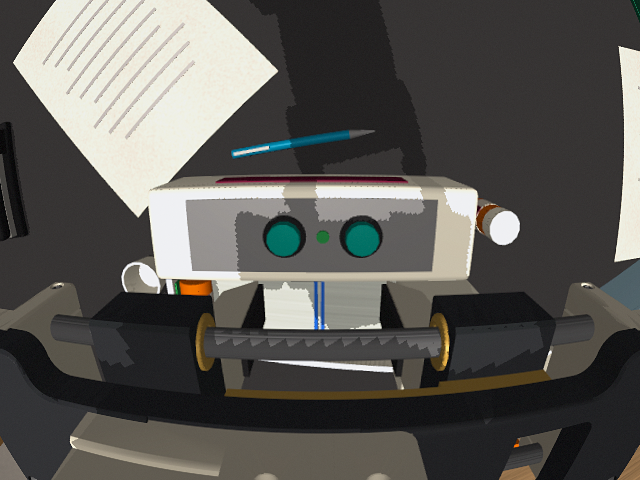

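Both keys are up again (side crop (337,245) and (410,190)). The gates are raised, the vial lies at the green low end (scene (207,243)), the arm is clear, and the bystanders haven't moved.

```bash
python3 -c "
from cell import robot
print(robot.hand_in())"
```

```text
the job is handed in; nothing more can be done
None
```

The vial was released and is lying at the low end of the chute. I pressed both teal keys together, one fingertip on each, to the hard stop. The last reading before letting up was about 13 N on the tool, and the highest was about 14 N. I handed the job in with the robot's clock at about 8.5 s; it gives no verdict.

- **Vial:** while the keys were held, camera rays put its centre at about y = -114 mm in the dispenser frame. It did not move between frames, and its position was unchanged after I released the keys.
- **Keys and gates:** after I let go and raised the fingers, the side view shows both keys up and both gate bars standing again.
- **Clear of everything:** the fingertips were raised to about 0.2 m, with only sensor noise on the force reading, and I saw no bystander displaced in the pictures.
- **Disagreement:** the scene and side cameras and the wrist camera differed by about 2.5 mm on where the midpoint between the keys was. I lined up by the wrist camera.
- **Adjustment:** the fingertips looked bevelled, so I opened the jaws to 55 mm instead of the planned 41 mm, so that the tips bore near the key centres.

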